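# Set the shop's back-at clock sign to two o'clock

### The arm

A 6-joint arm with a two-finger parallel gripper is mounted at the origin on the work surface. World frame = base frame: x ahead of the robot, y to its left, z up, the work surface at z = 0. Lengths are in m, angles in rad, forces in N, time in s.
With the tool pointing down it reaches from about 0.35 to 0.975 m from the base axis. Payload 4.9 kg.
Tool frame: the origin (TCP) lies at the very end of the fingers, on their centre line; the grasp point (between the pads) lies 19 mm behind it; z points along the fingers, y is the line along which they close (so a half turn about z gives the same grasp; the last joint's range is limited). The gripper opens to 85 mm and grips with 20 to 120 N. Pads are 22 mm wide; open, the fingers measure 114 mm over their backs; the gripper's body (76 mm by 85 mm) begins 54 mm behind the grasp point. The pads swing forward as they close: fully open they stand 13 mm farther back than shut.
Start: joints at [-0.119, 0.053, 1.613, -0, 1.476, -0.119], TCP at [0.625, 0, 0.231] pointing down, gripper open.
Joint ranges: [-3.01, 3.01], [-1.01, 2.22], [0.06, 2.58], [-1.02, 4.17], [0.09, 2.62], [-3.14, 3.14]. Speed limits (rad/s): [2.57, 2.57, 3.14, 3.14, 3.14, 3.14].

### API

Orientations are given as a rotation vector (axis times angle).
In Python, from station import ctrl, imaging gives the robot as it stands.
- The arm moves only by the tool play_rows, never from a script. Its argument "series" is a list of rows, each a list of 3 entries, a list of its own where there are three numbers: the opening, from 0 (shut) to 1 (fully open), then the shift along the tool's x, y, z each as a share of 0.05 m, from -1 to 1, then the turn, a rotation vector about the tool's x, y, z each as a share of 8 degrees, from -1 to 1. In form: [[grip, [dx, dy, dz], [ax, ay, az]], ...]. A call has 1 to 8 rows; each row shifts and turns the commanded pose from where the row before left it, along the tool's axes as they then stand; what a row does not reach is not made up. A row lasts 1/8 s, in which the tool goes at most 62.5 mm and 10.7 degrees, less where a joint would pass 70% of its speed; a pose out of reach is approached as far as the arm can. A call with a number of a shift or a turn outside -1 to 1 is refused whole. A call with a gripper value outside its range is refused whole. The fingers move at their own pace and stop on an object; "force" is the grip in N (left out, the last holds). Time passes only in rows, so rows that do not move let the fingers close. It gives the time, the measured TCP pose, the force, the opening and the grip force at its end, in the units of the state.
- ctrl.get_obs(): the state, without advancing time (a new reading comes with each control period).
- imaging.get_image(name): name is "scene" or "side" or "wrist"; returns a dict with "color" (420x560x3 uint8, blue, green, red), "fx", "fy", "cx", "cy" (pixels), "extrinsics" (4x4, takes a point from world to camera coordinates); the wrist camera has in their place "hand_eye" (4x4, takes a point from camera to tool coordinates, whose origin is the TCP and whose axes are the flange's). Camera axes: x right, y down, z forward; pixel columns grow to the right and rows downward; lengths in m; the calibration is good to about 2 mm. A picture is of the moment at which its call begins: read the wrist's pose just before it. There is no depth.
- ctrl.finish_job(): hands the job in; it is judged then, once.
The state is a dict: "t": time; "q": joint angles; "dq": joint speeds; "effort": joint torques, N m; "tool_pos": TCP position; "tool_rot": TCP orientation; "contact_force": force on the tool from outside, world axes, zero at the start; "wrist_torque": the same for the moment, N m; "opening": finger opening in m; "grip_force": force on a finger pad.
Only numpy, scipy, OpenCV 4.12 (cv2) and the standard library are available. Lean on these libraries where they do the work, as an engineer would, in place of code of your own. Each camera call takes 0.05 s, during which the arm holds its last target. There are 200 camera calls.

### The job

The shop closes for lunch until two: set the back-at clock sign on the counter to two o'clock by pushing its hands round with a fingertip, either way round, so that the short hand points at the two mark and the long hand straight at the twelve mark. Only push the hands, never take them between the fingers; leave the sign lying where it is, and do not disturb the ashtray, can, carton and lighter around it.

Things in the scene. Friction and masses are not known exactly. Their poses are not given: they have to be found in the camera images.
- sign: loose white clock sign, 0.8 kg, 420 x 297 mm, lying face up on 4 mm rubber feet; board 6 mm thick, its face 10 mm above the counter. Origin under the hub at counter height; x points to twelve o'clock, y to nine o'clock, z up (clockwise seen from above runs from x to -y). The board spans x -150 to 270 mm, y -148 to 148 mm. A blue header with a white cup lies beyond twelve
- hub (a point): centre of the dial on the board's face, on the axis of both hands, frame as the sign. A steel rivet, 18 mm across, stands here, its top 30 mm above the counter. Printed dial of radius 140 mm in black: double bar at twelve, long bars at three, six, nine, short bars at the other hours, fine minute ticks. Two o'clock is 60 degrees clockwise of twelve
- hour_tip (a point): point of the short (hour) hand, mid-thickness, 70 mm from the hub; x runs from hub to point, z up. Flat black bar 18 mm wide with pointed end and 24 mm tail, 13 to 18 mm above the counter (3 mm clear of the board). Turns either way without stops on a friction washer (about 0.6 N at 50 mm from the hub) and stays where left. A finger low enough to push it also sweeps along the long hand where it meets it
- minute_tip (a point): point of the long (minute) hand, mid-thickness, 120 mm from the hub; x runs from hub to point, z up. Flat black bar 12 mm wide with pointed end and 24 mm tail, 21 to 26 mm above the counter, so it passes over the short hand and turns independently of it, either way, without stops, with the same friction (about 0.3 N at 100 mm); it stays where left
- ashtray: a loose steel ashtray, a round flat dish of 110 mm diameter and 30 mm height, standing to the left of the sign (its y side); origin at the centre of its underside
- can: a loose upright drinks can, 66 mm in diameter, 115 mm high, to the right of the sign; origin at the centre of its underside
- carton: a loose small paper carton lying flat, 88 x 56 x 23 mm, to the right of the sign; origin at the centre of its underside
- lighter: a loose pocket lighter lying flat, 78 x 24 x 13 mm, to the left of the sign; origin near the centre of its underside

How it is judged:
By the outcome, as a careful person would: the job done as asked, in the order asked, and still so for the second after the job is handed in, with the robot touching nothing.
It also fails if it takes over 56 s, if anything falls off the work surface, if the arm or the gripper's body presses on something with over 40 N, if the wrist force passes 120 N, or if a joint passes its speed limit or range.

## Working session

There is one attempt and no reset: what is moved stays moved. The work goes in short steps, Python scripts to look and compute and a tool call to move; the robot and the scene stay as the last step left them, time stands still between calls to the robot, and variables do not carry over. Pictures are saved under pics/ and viewed, at most 10 in all, crops included, and the job is handed in when it is done.

Besides the shell and the picture viewer there is one more tool, called after "Emit:" by a JSON object that holds its "fn" and its "kwargs". play_rows: Moves the arm, as the interface text tells. Shift numbers are shares of 0.05 m and turn numbers shares of 8 degrees, none past 1 either way. Its arguments: {"type":"object","properties":{"series":{"type":"array"},"force":{"type":"number"}},"required":["series"]}

```bash
mkdir -p pics; ls; python3 - <<'E'
from station import ctrl, imaging
import cv2,numpy as np
o=ctrl.get_obs();print(o['tool_pos'],o['tool_rot'],o['t'],o['opening'])
for n in ['scene','wrist']:
    d=imaging.get_image(n);cv2.imwrite(f'pics/{n}0.png',d['color'])
    print(n,[d[k] for k in('fx','fy','cx','cy')],np.round(d.get('extrinsics',d.get('hand_eye')),4).tolist())
E
```

```text
pics
[6.24382799e-01 6.27104143e-05 2.30054440e-01] [-2.22033464e+00 -2.22028644e+00  2.01878805e-03] 0.0 0.08553207396438776
scene [506.28269479774787, 506.28269479774787, 288.1826705226323, 213.216890641296] [[0.2975, 0.9544, -0.023, -0.2043], [0.505, -0.1777, -0.8446, -0.2224], [-0.8102, 0.2397, -0.5349, 1.5483], [0.0, 0.0, 0.0, 1.0]]
wrist [370.92390424646277, 370.92390424646277, 280.68458135436816, 214.27834860865235] [[0.0008, -0.9653, -0.2611, 0.0653], [1.0, 0.0007, 0.0003, 0.0006], [-0.0001, -0.2611, 0.9653, -0.1428], [0.0, 0.0, 0.0, 1.0]]
```

View pics/scene0.png

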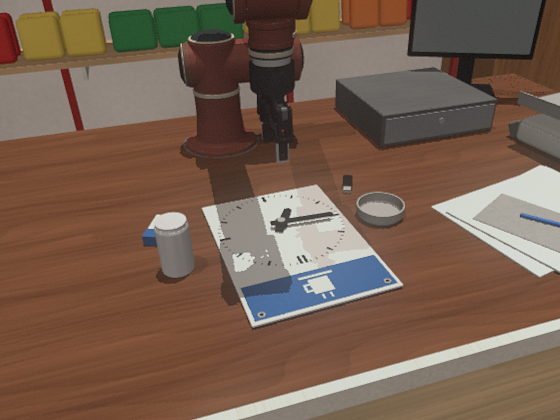

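View pics/wrist0.png

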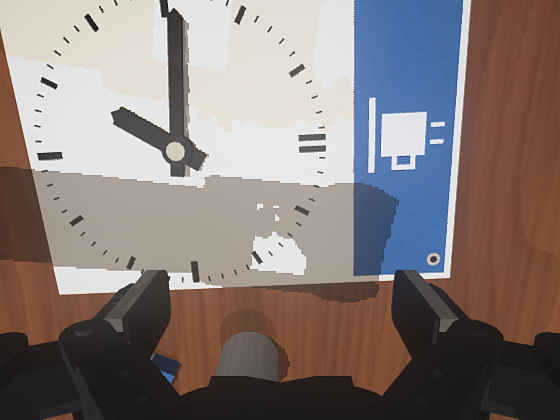

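The overview shows the sign lying with twelve toward +x. In the wrist view the rivet is at (175,151), twelve at (312,143), six at (49,156) and three at (195,271). The short hand's tip is at (113,110) and the long hand points up past (176,12).

```bash
cat > h.py <<'E'
from station import ctrl, imaging
import cv2,numpy as np
from scipy.spatial.transform import Rotation as R
def snap(name=None):
    o=ctrl.get_obs(); d=imaging.get_image('wrist')
    if name: cv2.imwrite(f'pics/{name}.png',d['color'])
    T=np.eye(4);T[:3,:3]=R.from_rotvec(o['tool_rot']).as_matrix();T[:3,3]=o['tool_pos']
    return d,T@d['hand_eye']
def px2w(d,M,u,v,z):
    r=M[:3,:3]@[(u-d['cx'])/d['fx'],(v-d['cy'])/d['fy'],1]
    return (M[:3,3]+r*(z-M[2,3])/r[2])
def cwang(v,ax): # clockwise from ax, deg
    return np.degrees(np.arctan2(ax[1],ax[0])-np.arctan2(v[1],v[0]))%360
E
python3 - <<'E'
from h import *
d,M=snap()
P={k:px2w(d,M,*v)[:2] for k,v in dict(hub=(175.5,151,.03),t12=(312,143,.01),t6=(49,156,.01),t3=(195,271,.01),h=(113,110,.0155),m=(176,10,.0235),hdr=(354,143,.01)).items()}
for k in P: print(k,P[k].round(4),np.linalg.norm(P[k]-P['hub']).round(4))
ax=P['t12']-P['t6'];print('ax',np.degrees(np.arctan2(ax[1],ax[0])))
for k in P:print(k,cwang(P[k]-P['hub'],ax))
d=imaging.get_image('side');cv2.imwrite('pics/side0.png',d['color'])
E
```

```text
hub [0.5284 0.0326] 0.0
t12 [0.6548 0.0384] 0.1266
t6 [0.3992 0.0257] 0.1294
t3 [ 0.5341 -0.095 ] 0.1277
h [0.469  0.0688] 0.0696
m [0.5356 0.1506] 0.1183
hdr [0.6953 0.0385] 0.167
ax 2.8400140618194234
hub 2.8400140618194234
t12 0.19517040260365318
t6 179.8090063343395
t3 90.24860992871017
h 214.24368512720557
m 276.3697792894291
hdr 0.8233631505047898
```

Emit:
{"fn": "play_rows", "kwargs": {"series": [[0,[0.5,-0.54,0],[0,0,0]],[0,[0.5,-0.54,0],[0,0,0]],[0,[0.5,-0.54,0.6],[0,0,0]],[0,[0.5,-0.54,0.6],[0,0,0]],[0,[0.5,-0.54,0.6],[0,0,0]],[0,[0,0,0.6],[0,0,0]],[0,[0,0,0.6],[0,0,0]],[0,[0,0,0],[0,0,0]]], "force": 20}}

```text
t: 1.2
tool_pos: [0.4874, 0.1248, 0.0785]
tool_rot: [-2.218, -2.219, 0.008]
contact_force: [0.0, -0.4, 0.3]
opening: 0.0002
grip_force: 0.0
```

```bash
python3 - <<'E'
from h import *
o=ctrl.get_obs();print(o['t'],o['tool_pos'],o['tool_rot'],o['opening'],o['contact_force'])
snap('w1')
E
```

```text
1.2 [0.48744876 0.12484262 0.07849732] [-2.21841177 -2.21885871  0.00763936] 0.00018081010529177034 [ 0.01241069 -0.43036949  0.2545054 ]
```

View pics/w1.png

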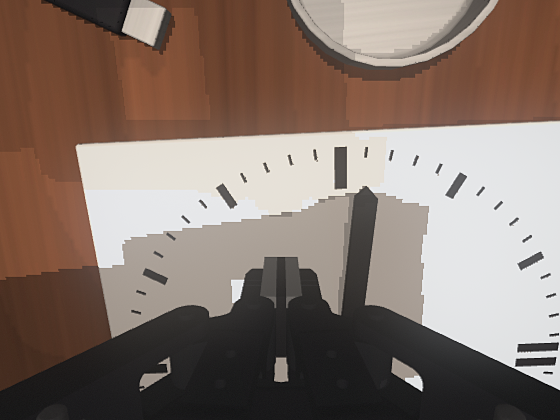

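```bash
cat > arc.py <<'E'
import sys,numpy as np
from h import ctrl
def arc(r,a0,a1,n,hub=(.5284,.0326),yaw=2.84,p0=None):
    p=np.array(ctrl.get_obs()['tool_pos'][:2]) if p0 is None else np.array(p0)
    for a in np.linspace(a0,a1,n):
        w=np.radians(yaw-a);q=np.array(hub)+r*np.array([np.cos(w),np.sin(w)])
        s=np.round((q-p)/.05,2);p=p+s*.05
        print(round(a),[s[1],s[0]],end='; ')
    print(p)
if __name__=='__main__': arc(float(sys.argv[1])/1000,float(sys.argv[2]),float(sys.argv[3]),int(sys.argv[4]))
E
python3 arc.py 100 257 344 12
```

```text
257 [np.float64(0.08), np.float64(0.24)]; 265 [np.float64(0.05), np.float64(0.27)]; 273 [np.float64(0.02), np.float64(0.28)]; 281 [np.float64(-0.02), np.float64(0.27)]; 289 [np.float64(-0.05), np.float64(0.27)]; 297 [np.float64(-0.1), np.float64(0.26)]; 304 [np.float64(-0.12), np.float64(0.24)]; 312 [np.float64(-0.16), np.float64(0.23)]; 320 [np.float64(-0.19), np.float64(0.2)]; 328 [np.float64(-0.22), np.float64(0.17)]; 336 [np.float64(-0.24), np.float64(0.14)]; 344 [np.float64(-0.25), np.float64(0.11)]; [0.62311177 0.06493603]
```

Emit:
{"fn": "play_rows", "kwargs": {"series": [[0,[0,0,0.4],[0,0,0]],[0,[0,0,0.4],[0,0,0]],[0,[0,0,0.4],[0,0,0]],[0,[0,0,0],[0,0,0]]]}}

```text
t: 1.75
tool_pos: [0.4899, 0.1249, 0.0215]
tool_rot: [-2.221, -2.221, 0.001]
contact_force: [0.3, -0.1, 0.3]
opening: 0.0001
grip_force: 0.0
```

Emit:
{"fn": "play_rows", "kwargs": {"series": [[0,[0,0,0.09],[0,0,0]],[0,[0.08,0.19,0],[0,0,0]],[0,[0.05,0.27,0],[0,0,0]],[0,[0.02,0.28,0],[0,0,0]],[0,[-0.02,0.27,0],[0,0,0]],[0,[-0.05,0.27,0],[0,0,0]],[0,[-0.1,0.26,0],[0,0,0]],[0,[-0.12,0.24,0],[0,0,0]]]}}

```text
t: 2.75
tool_pos: [0.5798, 0.1175, 0.0167]
tool_rot: [-2.221, -2.221, 0.0]
contact_force: [0.6, 0.0, -0.7]
opening: -0.0
grip_force: 0.2
```

Emit:
{"fn": "play_rows", "kwargs": {"series": [[0,[-0.16,0.23,0],[0,0,0]],[0,[-0.19,0.2,0],[0,0,0]],[0,[-0.22,0.17,0],[0,0,0]],[0,[-0.24,0.14,0],[0,0,0]],[0,[-0.12,0.05,0],[0,0,0]],[0,[0,0,0],[0,0,0]]]}}

```text
t: 3.5
tool_pos: [0.6186, 0.0709, 0.0169]
tool_rot: [2.222, 2.22, 0.0]
contact_force: [-0.1, -0.2, 0.1]
opening: -0.0002
grip_force: 0.0
```

```bash
python3 - <<'E'
from h import *
snap('w2')
E
```

```text
(no output)
```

View pics/w2.png

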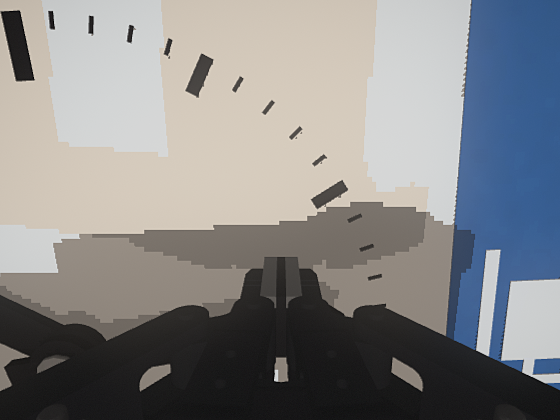

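The long hand has moved towards twelve and is now hidden by the gripper. I'll do the short hand next and check both afterwards.

Emit:
{"fn": "play_rows", "kwargs": {"series": [[0,[0.1,0,0],[0,0,0]],[0,[0,0,-0.5],[0,0,0]],[0,[0,0,-0.5],[0,0,0]],[0,[0.05,-0.54,0],[0,0,0]],[0,[0.05,-0.54,0],[0,0,0]],[0,[0.1,-0.54,0],[0,0,0]],[0,[0,-0.54,0],[0,0,0]],[0,[0,0,0],[0,0,0]]]}}

```text
t: 4.55
tool_pos: [0.5089, 0.0872, 0.0664]
tool_rot: [-2.22, -2.222, 0.001]
contact_force: [0.4, -0.4, 0.1]
opening: 0.0
grip_force: 0.0
```

Emit:
{"fn": "play_rows", "kwargs": {"series": [[0,[0,0,0.4],[0,0,0]],[0,[0,0,0.4],[0,0,0]],[0,[0,0,0.24],[0,0,0]],[0,[0,0,0],[0,0,0]]]}}

```text
t: 5.05
tool_pos: [0.5102, 0.0866, 0.0139]
tool_rot: [-2.22, -2.221, 0.002]
contact_force: [-0.6, 0.1, 0.6]
opening: -0.0002
grip_force: 0.0
```

```bash
python3 arc.py 54 245 97 17
```

```text
245 [np.float64(-0.12), np.float64(-0.14)]; 236 [np.float64(-0.1), np.float64(-0.15)]; 226 [np.float64(-0.11), np.float64(-0.13)]; 217 [np.float64(-0.14), np.float64(-0.11)]; 208 [np.float64(-0.15), np.float64(-0.08)]; 199 [np.float64(-0.16), np.float64(-0.07)]; 190 [np.float64(-0.17), np.float64(-0.03)]; 180 [np.float64(-0.18), np.float64(-0.01)]; 171 [np.float64(-0.17), np.float64(0.03)]; 162 [np.float64(-0.17), np.float64(0.05)]; 152 [np.float64(-0.16), np.float64(0.07)]; 143 [np.float64(-0.14), np.float64(0.1)]; 134 [np.float64(-0.12), np.float64(0.12)]; 125 [np.float64(-0.11), np.float64(0.14)]; 116 [np.float64(-0.08), np.float64(0.16)]; 106 [np.float64(-0.05), np.float64(0.16)]; 97 [np.float64(-0.03), np.float64(0.18)]; [ 0.52472876 -0.02141125]
```

Emit:
{"fn": "play_rows", "kwargs": {"series": [[0,[-0.12,-0.14,0],[0,0,0]],[0,[-0.1,-0.15,0],[0,0,0]],[0,[-0.11,-0.13,0],[0,0,0]],[0,[-0.14,-0.11,0],[0,0,0]],[0,[-0.15,-0.08,0],[0,0,0]],[0,[-0.16,-0.07,0],[0,0,0]],[0,[-0.17,-0.03,0],[0,0,0]],[0,[-0.18,-0.01,0],[0,0,0]]]}}

```text
t: 6.05
tool_pos: [0.4741, 0.0294, 0.0146]
tool_rot: [-2.221, -2.221, 0.001]
contact_force: [-0.1, 0.9, 0.5]
opening: -0.0001
grip_force: 0.3
```

Emit:
{"fn": "play_rows", "kwargs": {"series": [[0,[-0.17,0.03,0],[0,0,0]],[0,[-0.17,0.05,0],[0,0,0]],[0,[-0.16,0.07,0],[0,0,0]],[0,[-0.14,0.1,0],[0,0,0]],[0,[-0.12,0.12,0],[0,0,0]],[0,[-0.11,0.14,0],[0,0,0]],[0,[-0.08,0.16,0],[0,0,0]],[0,[0,0,0],[0,0,0]]]}}

```text
t: 7.05
tool_pos: [0.5089, -0.0179, 0.015]
tool_rot: [2.221, 2.221, 0.0]
contact_force: [-0.6, -0.1, -0.2]
opening: -0.0002
grip_force: 0.0
```

Emit:
{"fn": "play_rows", "kwargs": {"series": [[0,[-0.1,-0.1,0],[0,0,0]],[0,[0,0,-0.6],[0,0,0]],[0,[0,0,-0.8],[0,0,0]],[0,[0,0,-0.8],[0,0,0]],[0,[0,0,-0.8],[0,0,0]],[0,[0,0.5,-0.8],[0,0,0]],[0,[0,0,-0.5],[0,0,0]],[0,[0,0,0],[0,0,0]]]}}

```text
t: 8.05
tool_pos: [0.529, -0.0228, 0.2323]
tool_rot: [2.218, 2.219, 0.004]
contact_force: [-0.1, 0.3, -0.4]
opening: -0.0001
grip_force: 0.0
```

Emit:
{"fn": "play_rows", "kwargs": {"series": [[0,[0,0,0],[0,0,0]],[0,[0,0,0],[0,0,0]]]}}

```text
t: 8.3
tool_pos: [0.5268, -0.0223, 0.2276]
tool_rot: [-2.219, -2.219, 0.003]
contact_force: [-0.1, -0.5, -0.4]
opening: 0.0001
grip_force: 0.0
```

```bash
python3 - <<'E'
from h import *
snap('w3')
E
```

```text
(no output)
```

View pics/w3.png

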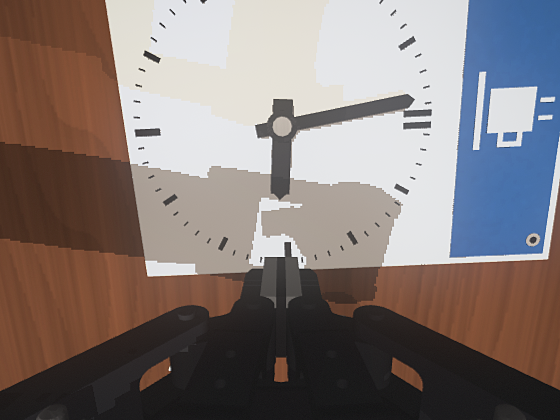

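The rivet is at (282,126), the long tip at (413,99), the short tip at (280,199), twelve at (417,119) and six at (148,132).

```bash
python3 - <<'E'
from h import *
d,M=snap()
P={k:px2w(d,M,*v)[:2] for k,v in dict(hub=(282,126,.03),t12=(417,119,.01),t6=(148,132,.01),h=(280.5,198.5,.0155),m=(413,99,.0235)).items()}
ax=P['t12']-P['t6'];print('ax',np.degrees(np.arctan2(ax[1],ax[0])))
for k in P:print(k,P[k].round(4),np.linalg.norm(P[k]-P['hub']).round(4),cwang(P[k]-P['hub'],ax))
E
```

```text
ax 2.7389928259522356
hub [0.5281 0.0327] 0.0 2.7389928259522356
t12 [0.6551 0.0386] 0.1271 0.07245229143647383
t6 [0.4007 0.0264] 0.1276 179.92779971564354
h [ 0.5268 -0.037 ] 0.0696 93.84849215945465
m [0.6451 0.056 ] 0.1193 351.43917301988387
```

Emit:
{"fn": "play_rows", "kwargs": {"series": [[0,[0,-0.56,0.5],[0,0,0]],[0,[0,0,0.8],[0,0,0]],[0,[0,0,0.8],[0,0,0]],[0,[0,0,0.8],[0,0,0]],[0,[0,0,0.8],[0,0,0]],[0,[0,0,0.4],[0,0,0]],[0,[0,0,0],[0,0,0]],[0,[0,0,0],[0,0,0]]]}}

```text
t: 9.4
tool_pos: [0.5006, -0.0226, 0.0256]
tool_rot: [2.221, 2.221, 0.001]
contact_force: [-0.1, -0.0, -0.2]
opening: 0.0001
grip_force: 0.0
```

Emit:
{"fn": "play_rows", "kwargs": {"series": [[0,[0,0,0.22],[0,0,0]],[0,[0.05,0.15,0],[0,0,0]],[0,[0,0.15,0],[0,0,0]],[0,[0,0.15,0],[0,0,0]],[0,[0,0.12,0],[0,0,0]],[0,[0,0.06,0],[0,0,0]],[0,[0,0,0],[0,0,0]],[0,[0,0,0],[0,0,0]]]}}

```text
t: 10.4
tool_pos: [0.5316, -0.02, 0.0139]
tool_rot: [2.221, 2.221, 0.0]
contact_force: [0.5, 0.4, -0.7]
opening: -0.0001
grip_force: 0.0
```

Emit:
{"fn": "play_rows", "kwargs": {"series": [[0,[0,-0.3,0],[0,0,0]],[0,[0,0,-0.6],[0,0,0]],[0,[0,0,-0.8],[0,0,0]],[0,[0,0,-0.8],[0,0,0]],[0,[0,0,-0.8],[0,0,0]],[0,[0,0.5,-0.8],[0,0,0]],[0,[0,0,-0.5],[0,0,0]],[0,[0,0,0],[0,0,0]]]}}

```text
t: 11.4
tool_pos: [0.5421, -0.0202, 0.2311]
tool_rot: [2.219, 2.219, 0.004]
contact_force: [0.6, 0.0, -0.0]
opening: -0.0
grip_force: 0.0
```

Emit:
{"fn": "play_rows", "kwargs": {"series": [[0,[0,0,0],[0,0,0]],[0,[0,0,0],[0,0,0]]]}}

```text
t: 11.65
tool_pos: [0.5402, -0.0198, 0.2266]
tool_rot: [-2.219, -2.219, 0.003]
contact_force: [0.2, -0.1, 0.1]
opening: -0.0003
grip_force: 0.0
```

```bash
python3 - <<'E'
from h import *
d,M=snap()
cv2.imwrite('pics/w4.png',cv2.resize(d['color'][20:280,90:440],None,fx=2.2,fy=2.2,interpolation=cv2.INTER_CUBIC))
E
```

```text
(no output)
```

View pics/w4.png

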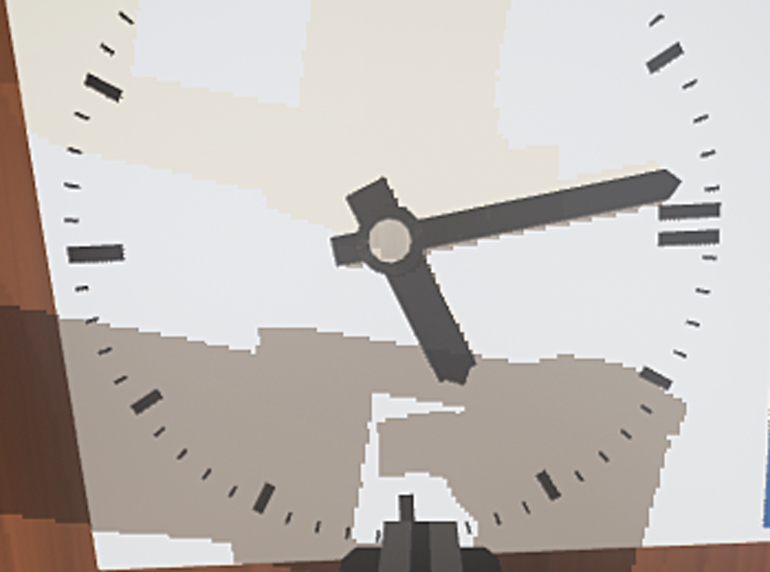

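In the crop, the short tip is at (463,384), the rivet at (389,240), the two mark at (549,486), twelve at (689,224) and the long tip at (682,181). The short hand is a little short of two.

```bash
cat > meas.py <<'E'
from h import *
def meas(**c):
    d,M=snap()
    Z=dict(hub=.03,h=.0155,m=.0235)
    P={k:px2w(d,M,v[0]/2.2+90-.27,v[1]/2.2+20-.27,Z.get(k,.01))[:2] for k,v in c.items()}
    ax=P['t12']-P['t6'];print('ax',np.degrees(np.arctan2(ax[1],ax[0])))
    for k in P:print(k,P[k].round(4),np.linalg.norm(P[k]-P['hub']).round(4),cwang(P[k]-P['hub'],ax).round(2))
E
python3 -c "
from meas import *
meas(hub=(389,240),t12=(689,224),t6=(96,254),t2=(549,486),h=(463,384),m=(682,181))"
```

```text
ax 2.8676375901735427
hub [0.5277 0.0328] 0.0 2.87
t12 [0.6552 0.0388] 0.1276 0.16
t6 [0.4003 0.026 ] 0.1277 179.84
t2 [ 0.6003 -0.0795] 0.1337 59.98
h [ 0.5594 -0.03  ] 0.0702 66.11
m [0.6466 0.0559] 0.1211 351.82
```

Emit:
{"fn": "play_rows", "kwargs": {"series": [[0,[0,-0.56,0.5],[0,0,0]],[0,[0,0,0.8],[0,0,0]],[0,[0,0,0.8],[0,0,0]],[0,[0,0,0.8],[0,0,0]],[0,[0,0,0.8],[0,0,0]],[0,[0,0,0.54],[0,0,0]],[0,[0,0,0],[0,0,0]],[0,[0,0,0],[0,0,0]]]}}

```text
t: 12.75
tool_pos: [0.5142, -0.0201, 0.0177]
tool_rot: [2.221, 2.221, 0.001]
contact_force: [-0.9, -0.5, 0.3]
opening: 0.0
grip_force: 0.0
```

Emit:
{"fn": "play_rows", "kwargs": {"series": [[0,[0,0,0.07],[0,0,0]],[0,[0,0.15,0],[0,0,0]],[0,[0,0.15,0],[0,0,0]],[0,[0,0.1,0],[0,0,0]],[0,[0,0.05,0],[0,0,0]],[0,[0,0.02,0],[0,0,0]],[0,[0,0,0],[0,0,0]],[0,[0,0,0],[0,0,0]]]}}

```text
t: 13.75
tool_pos: [0.5369, -0.02, 0.0132]
tool_rot: [-2.221, -2.221, -0.0]
contact_force: [-0.8, 0.2, -0.2]
opening: 0.0002
grip_force: 0.1
```

Emit:
{"fn": "play_rows", "kwargs": {"series": [[0,[0,0.02,0],[0,0,0]],[0,[0,0,0],[0,0,0]],[0,[0,-0.15,0],[0,0,0]],[0,[0,-0.15,0],[0,0,0]],[0,[0,0,-0.6],[0,0,0]],[0,[0,0,-0.6],[0,0,0]],[0,[0.42,0.39,0],[0,0,0]],[0,[0.42,0.39,0],[0,0,0]]]}}

```text
t: 14.75
tool_pos: [0.5624, 0.0222, 0.0742]
tool_rot: [2.221, 2.22, 0.002]
contact_force: [-0.3, -0.3, 0.0]
opening: 0.0002
grip_force: 0.0
```

Emit:
{"fn": "play_rows", "kwargs": {"series": [[0,[0.42,0.39,0],[0,0,0]],[0,[0.42,0.39,0],[0,0,0]],[0,[0.42,0.39,0],[0,0,0]],[0,[0,0,0],[0,0,0]],[0,[0,0,0.4],[0,0,0]],[0,[0,0,0.4],[0,0,0]],[0,[0,0,0.3],[0,0,0]],[0,[0,0,0],[0,0,0]]]}}

```text
t: 15.75
tool_pos: [0.6183, 0.0846, 0.0155]
tool_rot: [-2.22, -2.219, 0.006]
contact_force: [0.3, 0.2, 0.1]
opening: 0.0005
grip_force: 0.0
```

Emit:
{"fn": "play_rows", "kwargs": {"series": [[0,[-0.14,0,0],[0,0,0]],[0,[-0.14,0,0],[0,0,0]],[0,[-0.14,0,0],[0,0,0]],[0,[-0.09,0,0],[0,0,0]],[0,[-0.05,0,0],[0,0,0]],[0,[0,0,0],[0,0,0]],[0,[0,0,0],[0,0,0]]]}}

```text
t: 16.62
tool_pos: [0.6204, 0.0571, 0.0182]
tool_rot: [-2.221, -2.221, 0.0]
contact_force: [-0.7, 0.3, 0.2]
opening: 0.0002
grip_force: 0.0
```

Emit:
{"fn": "play_rows", "kwargs": {"series": [[0,[0.2,0,0],[0,0,0]],[0,[0,0,-0.6],[0,0,0]],[0,[0,-0.4,-0.8],[0,0,0]],[0,[-0.5,-0.4,-0.8],[0,0,0]],[0,[-0.5,-0.4,-0.8],[0,0,0]],[0,[-0.5,-0.4,-0.8],[0,0,0]],[0,[-0.2,0,-0.5],[0,0,0]],[0,[0,0,0],[0,0,0]]]}}

```text
t: 17.62
tool_pos: [0.5418, -0.0182, 0.2362]
tool_rot: [2.219, 2.218, 0.005]
contact_force: [1.0, -0.1, 0.3]
opening: 0.0
grip_force: 0.0
```

Emit:
{"fn": "play_rows", "kwargs": {"series": [[0,[0,0,0],[0,0,0]],[0,[0,0,0],[0,0,0]]]}}

```text
t: 17.88
tool_pos: [0.5397, -0.0172, 0.231]
tool_rot: [-2.218, -2.22, 0.003]
contact_force: [-0.1, 0.0, 0.4]
opening: -0.0002
grip_force: 0.0
```

```bash
python3 - <<'E'
from h import *
d,M=snap()
cv2.imwrite('pics/w5.png',cv2.resize(d['color'][20:280,90:440],None,fx=2.2,fy=2.2,interpolation=cv2.INTER_CUBIC))
E
```

```text
(no output)
```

View pics/w5.png

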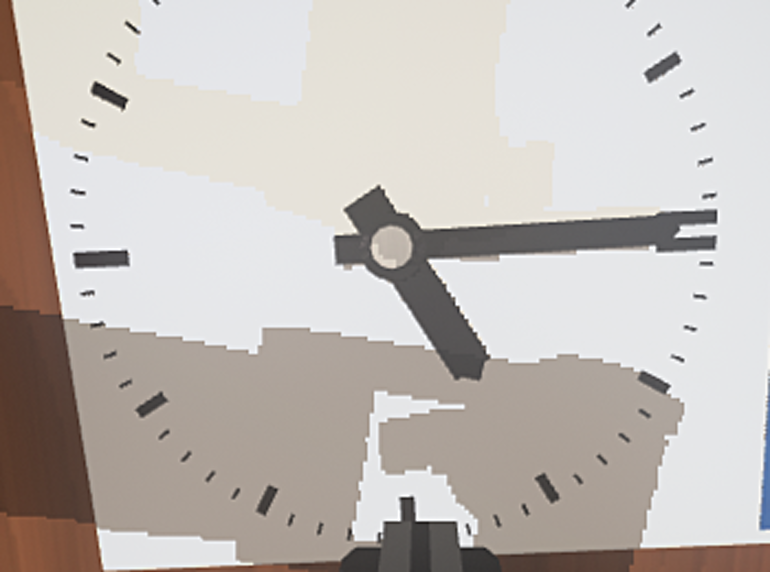

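The long hand's tip is at about (681,231), between the twelve's bars at (687,230). The short tip is at about (481,380), the rivet at (391,247), the two mark at (547,488) and six at (101,259).

```bash
python3 -c "
from meas import *
meas(hub=(391,247),t12=(687,230),t6=(101,259),t2=(547.5,488),h=(481,380),m=(681,231))
o=imaging.get_image('scene')['color'];cv2.imwrite('pics/sc5.png',o)"
```

```text
ax 2.8653063360461264
hub [0.5277 0.0323] 0.0 2.87
t12 [0.6553 0.0389] 0.1277 359.94
t6 [0.3999 0.0261] 0.128 180.06
t2 [ 0.5999 -0.0794] 0.133 60.02
h [ 0.5671 -0.0265] 0.0707 59.1
m [0.6486 0.0388] 0.121 359.81
```

View pics/sc5.png

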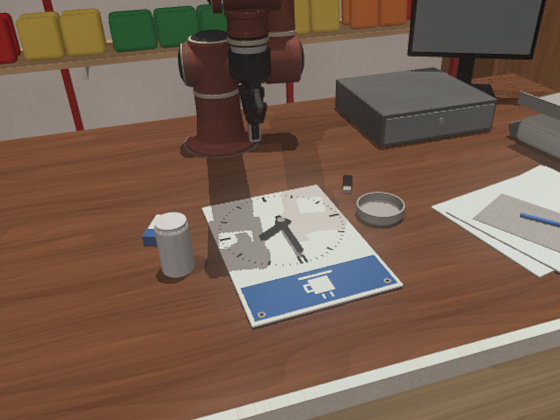

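```bash
python3 -c "
from station import ctrl
print(ctrl.finish_job())"
```

```text
the job is handed in; nothing more can be done
None
```

The clock sign is set to two and handed in: in the last picture the short hand measures about 59° against the two mark's 60°, the long hand is within about 0.2° of twelve, and the sign and the things around it look undisturbed.

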